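Hold the marking gauge at the rider

TASK

Wake the gauge's readout with its round key, then zero it with its square key, one key at a time and leaving the bar-shaped key alone, while the gauge's arm is still fully home. Then push the lock button on the gauge's tube fully down and draw the telescoping arm out by its wooden post until its pointer stands level with the nose of the rider clipped on the scale. Finish while still holding the arm there against its return spring, leaving the tools and wood lying about undisturbed.

Things in the scene. Friction and masses are not known exactly. Their poses are not given: they have to be found in the camera images.
- gauge: Marking gauge fixed to the bench: plywood board (x -60 to 130, y -150 to 220, 12 mm thick) with a grey square tube 32 wide, top 46 mm above the bench, y -150 to 0. Origin on the bench under the tube's mouth, on its centre line; the arm comes out along the gauge's +y. A pale panel (top at 34 mm) lies at x 60 to 124; a scale strip (marks every 10 mm, from the pointer's home) at x -54 to -30.
- gauge_arm (a joint): How far the telescoping arm is drawn out, m: 0 fully home, up to 0.16. Moves along the gauge's +y. Blocked by the lock (play of about 1.5 mm) until the lock button has been pushed down; after that a return spring pulls it home with 5 to 6 N, plus 0.8 N of friction, so it slides back if let go.
- grip_post (a point): Centre of the top of the wooden post on the arm's head: a vertical round post 24 mm in diameter, 49 mm tall with a foot 30 mm wide, from 50 to 99 mm above the bench, on the 36 x 34 mm steel head. At gauge x = 0, y = 30 mm + gauge_arm. A thin scriber rod runs from the head to the gauge's +x, at 42 mm above the bench, below the post.
- pointer_tip (a point): Tip of the small steel pointer (3 mm wide) on the robot's side of the arm's head, 22 mm above the bench, at gauge x = -40.5 mm, y = 30 mm + gauge_arm. Moves with the arm; its axes are parallel to the gauge's.
- rider: Dark steel rider, a small fixed block 14 mm wide and 12 mm high with a V-shaped nose that points to the gauge's +x, clipped on the scale strip. Origin under the nose's tip, axes parallel to the gauge's: the pointer is level with it when the pointer tip's y in the rider's frame is 0. It stands 60 to 130 mm beyond the pointer's home and cannot be moved.
- lock_button (a joint): Travel of the lock button, m: 0 up (locked), 0.008 fully down (arm free from about 0.0065). No return spring: it needs about 4 to 5 N to move and stays down once pressed.
- lock_top (a point): Centre of the top of the steel lock button, 24 mm in diameter, on top of the tube at gauge x = 0, y = -60 mm; 72.5 mm above the bench while up. Its collar lies 52 mm above the bench.
- console: Readout console fixed to the bench, grey plastic, 230 x 75 mm, long along its x, origin on the bench, its body from x = -85 to 145 mm. Three key blocks stand in a row along x at x = -55, -10 and 35 mm, in any order, on the 22 mm high body; a screen block 52 mm high is at x = 75 to 145 mm.
- round_key_top (a point): Centre of the top of the round key (wakes the readout), white, 28 mm in diameter, 38 mm above the bench while up. Key centres are 45 mm apart; the blocks around them are 28 mm high.
- square_key_top (a point): Centre of the top of the square key (zeroes the readout), white, 26 x 26 mm, 38 mm above the bench while up.
- bar_key_top (a point): Centre of the top of the narrow bar-shaped key (erases the memory: leave alone), white, 10 x 32 mm, long across the console, 38 mm above the bench while up.
- round_key (a joint): Travel of the round key, m: 0 up, 0.005 fully down (counts as pressed from 0.0035). Spring: about 1.5 N to start, 4.5 N fully down; it comes up by itself.
- square_key (a joint): Travel of the square key, m: as for the round key.
- bar_key (a joint): Travel of the bar key, m: as for the round key.
- gouge: Bystander: wood-handled carving gouge, 210 mm long, 25 mm thick, lying on the bench beside the console on the side away from the gauge; origin on its underside near the middle.
- offcut: Bystander: loose pale wood offcut 50 x 85 x 28 mm, on the bench just on the robot's side of the gauge; origin under its centre.
- mallet: Bystander: wooden carver's mallet lying down, 270 mm long, head 68 mm thick; origin on the bench under the head's half towards the handle.
- finial: Bystander: turned pale wood finial standing upright, 56 mm wide, 90 mm tall; origin under its centre.
- glue: Bystander: glue bottle standing, 60 mm in diameter, 150 mm tall; origin under its centre.
- tape: Bystander: cardboard ring 100 mm in diameter, 25 mm high, lying flat; origin under its centre.

How it is judged:
By the outcome, as a careful person would: the job done as asked, in the order asked, and still so for the second after the job is handed in, while the arm keeps its last pose, push and grip.
It also fails if it takes over 58 s, if anything falls off the work surface, if the arm or the gripper's body presses on something with over 40 N, if the wrist force passes 120 N, or if a joint passes its speed limit or range.

ROBOT

A 6-joint arm with a two-finger parallel gripper is mounted at the origin on the work surface. World frame = base frame: x ahead of the robot, y to its left, z up, the work surface at z = 0. Lengths are in m, angles in rad, forces in N, time in s.
With the tool pointing down it reaches from about 0.275 to 0.825 m from the base axis. Payload 5.2 kg.
Tool frame: the origin (TCP) lies between the finger pads; the fingertips stand 22 mm ahead of it and the grasp point (between the pads) lies 3 mm ahead of it; z points along the fingers, y is the line along which they close (so a half turn about z gives the same grasp; the last joint's range is limited). The gripper opens to 93 mm and grips with 3 to 60 N. Pads are 15 mm wide; open, the fingers measure 128 mm over their backs; the gripper's body (75 mm by 188 mm) begins 65 mm behind the grasp point.
Start: joints at [0.986, 0.259, 1.535, -0, 1.348, -0.203], TCP at [0.205, 0.51, 0.241] pointing down, gripper open.
Joint ranges: [-3.14, 3.14], [-0.91, 2.08], [0.19, 2.58], [-1.22, 4.36], [0.22, 2.71], [-3.12, 3.12]. Speed limits (rad/s): [2.57, 2.57, 3.14, 3.14, 3.14, 3.14].

INTERFACE

Orientations are given as a rotation vector (axis times angle).
In Python, from plant import status, vision, ticket gives the robot as it stands.
- The arm moves only by the shell command python3 -m inch 'ROWS' [FORCE]. ROWS is JSON, a list of rows, each a list of 3 entries, a list of its own where there are three numbers: the shift along the tool's x, y, z scaled (see below), then the turn, a rotation vector about the tool's x, y, z scaled (see below), then the opening, from -1 (shut) to 1 (fully open). A call has 1 to 8 rows; each row is the pose to reach, as a shift and turn from the pose commanded when the call began, along the tool's axes at that moment; what a row does not reach only later rows make up. The controller multiplies each number of a shift by 0.3 m and each number of a turn by 90 degrees. A row lasts 1/8 s, in which the tool goes at most 62.5 mm and 10.7 degrees, less where a joint would pass 70% of its speed; a pose out of reach is approached as far as the arm can. A call with a number of a shift or a turn outside -1 to 1 is refused whole. A call with a gripper value outside its range is refused whole. The fingers move at their own pace and stop on an object; FORCE is the grip in N (left out, the last holds). Time passes only in rows, so rows that repeat a pose let the fingers close. It gives the time, the measured TCP pose, the force, the opening and the grip force at its end, in the units of the state.
- status.observe(): the state, without advancing time (a new reading comes with each control period).
- vision.get_image(name): name is "scene" or "top"; returns (picture, depth): 480x640x3 uint8, red, green, blue; 480x640 float32, m along the optical axis (not along the pixel's ray), 0 where there is no reading.
- vision.camera_model(name): a dict with "camera_matrix" (3x3 intrinsics, pixels), "k1" (the pictures are not rectified: a ray, as slopes to the right and down, at radius r is drawn at 1 + k1 r^2 times it, then the intrinsics apply), "view" (4x4, takes a point from world to camera coordinates). Camera axes: x right, y up, looking along -z (the intrinsics and any distortion apply to the point x, -y, -z); pixel columns grow to the right and rows downward; lengths in m; the calibration is good to about 2 mm. A picture is of the moment at which its call begins. camera_model takes no time and is no camera call.
- ticket.close_job(): hands the job in; it is judged then, once.
The state is a dict: "t": time; "joints": joint angles; "qvel": joint speeds; "joint_efforts": joint torques, N m; "position": TCP position; "orientation": TCP orientation; "force": force on the tool from outside, world axes, zero at the start; "wrist_torque": the same for the moment, N m; "grip_width": finger opening in m; "gripper_force": force on a finger pad.
Only numpy, scipy, OpenCV 4.12 (cv2) and the standard library are available. Lean on these libraries where they do the work, as an engineer would, in place of code of your own. Each camera call takes 0.05 s, during which the arm holds its last target. There are 200 camera calls.

## Working session

There is one attempt and no reset: what is moved stays moved. The work goes in short steps, Python scripts to look and compute and a shell command to move; the robot and the scene stay as the last step left them, time stands still between calls to the robot, and variables do not carry over. Pictures are saved under pics/ and viewed, at most 10 in all, crops included, and the job is handed in when it is done.

```bash
mkdir -p pics; ls; python3 - <<'E'
from plant import status, vision
import cv2,numpy as np
for n in("scene","top"):
    p,d=vision.get_image(n); cv2.imwrite(f"pics/{n}0.png",p[:,:,::-1]); np.save(f"pics/{n}0d.npy",d)
    m=vision.camera_model(n); print(n,m)
print(status.observe())
E
```

```text
pics
scene {'camera_matrix': array([[624.30277002,   0.        , 324.6074045 ],
       [  0.        , 624.30277002, 245.35433085],
       [  0.        ,   0.        ,   1.        ]]), 'k1': -0.20383253274571256, 'view': array([[-0.81717679,  0.5761008 ,  0.01816475,  0.41991677],
       [-0.43899183, -0.64249668,  0.62807976,  0.19079957],
       [ 0.37350804,  0.50527802,  0.77793692, -1.86977257],
       [ 0.        ,  0.        ,  0.        ,  1.        ]])}
top {'camera_matrix': array([[460.82525872,   0.        , 323.35267577],
       [  0.        , 460.82525872, 243.28826305],
       [  0.        ,   0.        ,   1.        ]]), 'k1': -0.11134074223468783, 'view': array([[ 0.01337765, -0.99987646, -0.00825252,  0.0280472 ],
       [ 0.99723031,  0.01273745,  0.07327669, -0.53926908],
       [-0.07316252, -0.00920993,  0.99727751, -1.02391786],
       [ 0.        ,  0.        ,  0.        ,  1.        ]])}
{'t': 0.1, 'joints': array([ 9.86225357e-01,  2.59249396e-01,  1.53597326e+00,  2.11027573e-05,
        1.34798635e+00, -2.02783945e-01]), 'qvel': array([-0.00089962, -0.00353917, -0.00158654,  0.00093333, -0.00037061,
       -0.000339  ]), 'joint_efforts': array([ 2.04586802e-03, -4.38206041e+01, -2.84644121e+01,  7.19144661e-02,
        3.61311156e-02, -6.21110962e-05]), 'position': array([0.2046272 , 0.51002988, 0.23991212]), 'orientation': array([-5.95959824e-01, -3.08389627e+00,  2.33186751e-03]), 'force': array([-0.46948929, -0.9964402 ,  1.02628045]), 'wrist_torque': array([ 0.0129425 ,  0.00483515, -0.00114757]), 'gripper_force': 0.0, 'grip_width': 0.09284180602962276}
```

View pics/top0.png

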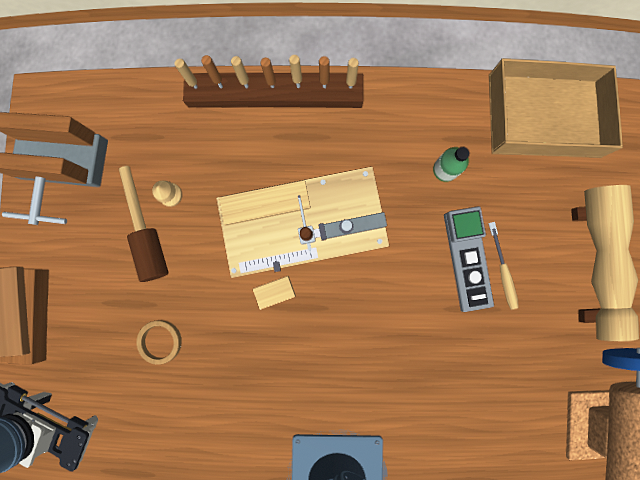

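View pics/scene0.png

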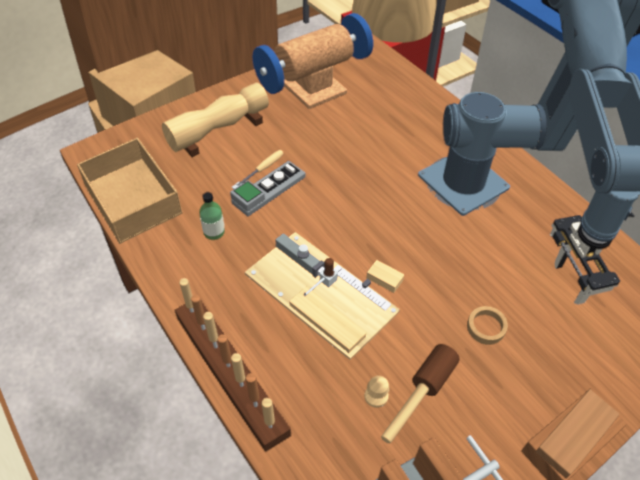

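```bash
cat > h.py <<'E'
import numpy as np,cv2
from plant import vision,status
from scipy.spatial.transform import Rotation as R
def ray(n,uv):
    m=vision.camera_model(n);K=m['camera_matrix'];V=m['view']
    d=np.array([(uv[0]-K[0,2])/K[0,0],(uv[1]-K[1,2])/K[1,1]]);s=d.copy()
    for _ in range(20): s=d/(1+m['k1']*(s@s))
    v=V[:3,:3].T@np.array([s[0],-s[1],-1]); return -V[:3,:3].T@V[:3,3],v
def hit(n,uv,z):
    o,v=ray(n,uv); return o+v*(z-o[2])/v[2]
def proj(n,P):
    m=vision.camera_model(n);K=m['camera_matrix'];V=m['view']
    p=V[:3,:3]@np.array(P)+V[:3,3]; s=np.array([p[0],-p[1]])/-p[2]; s=s*(1+m['k1']*(s@s))
    return K[:2,:2]@s+K[:2,2]
def tool(P):
    "shift in tool axes (scaled) from the measured pose to TCP point P"
    o=status.observe(); return R.from_rotvec(o['orientation']).inv().apply(np.array(P)-o['position'])/0.3
E
python3 - <<'E'
from h import *
p=cv2.imread('pics/top0.png')
a=cv2.resize(p[160:310,210:395],None,fx=4,fy=4,interpolation=cv2.INTER_CUBIC)
b=cv2.resize(p[200:320,435:525],None,fx=4,fy=4,interpolation=cv2.INTER_CUBIC)
cv2.imwrite('pics/a.png',a[:600,:740])
h=cv2.cvtColor(p,cv2.COLOR_BGR2HSV)
def comps(mask,roi,amin):
    x0,x1,y0,y1=roi;m=np.zeros_like(mask);m[y0:y1,x0:x1]=mask[y0:y1,x0:x1]
    n,l,s,c=cv2.connectedComponentsWithStats(m)
    return [(s[i],c[i].round(2)) for i in range(1,n) if s[i][4]>=amin]
w=((h[:,:,2]>215)&(h[:,:,1]<30)).astype(np.uint8)
for s,c in comps(w,(445,500,240,315),10): print('key',s,c,hit('top',c,.038).round(4))
g=((h[:,:,2]>170)&(h[:,:,1]<40)).astype(np.uint8)
for s,c in comps(g,(335,360,215,240),10): print('button',s,c,hit('top',c,.0725).round(4))
d=((h[:,:,2]<110)&(h[:,:,1]>90)).astype(np.uint8)
for s,c in comps(d,(290,325,220,250),10): print('post',s,c,hit('top',c,.099).round(4))
d=((h[:,:,2]<110)&(h[:,:,1]<90)).astype(np.uint8)
for s,c in comps(d,(262,292,255,280),10): print('rider',s,c,hit('top',c,.025).round(4))
E
```

```text
key [466 252  12  12 118] [471.44 257.32] [ 0.5102 -0.2974  0.038 ]
key [470 271  11  12 107] [474.96 276.64] [ 0.4671 -0.3052  0.038 ]
key [472 294  14   6  49] [478.33 296.67] [ 0.4224 -0.3127  0.038 ]
button [342 221  10  10  85] [346.36 225.27] [ 0.5746 -0.0145  0.0725]
post [300 227  12  13 109] [305.62 233.54] [0.5531 0.0718 0.099 ]
rider [273 261   8  10  44] [276.45 265.5 ] [0.487 0.14  0.025]
```

View pics/a.png

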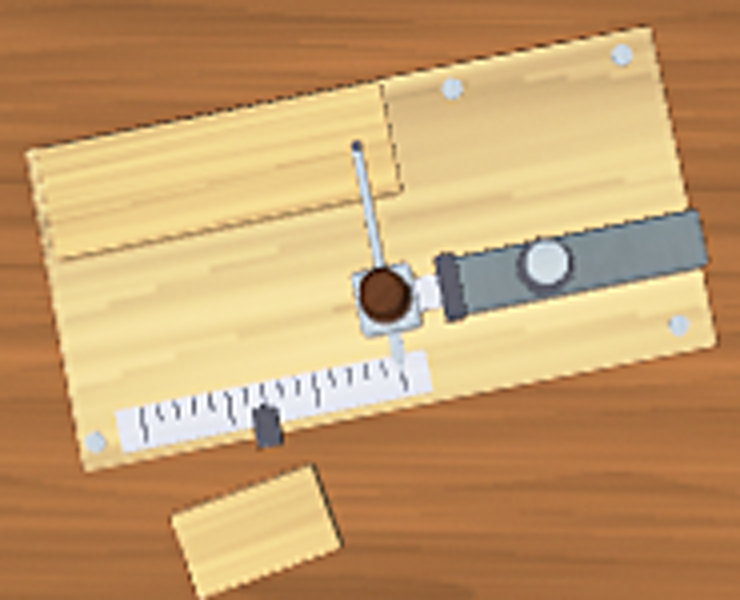

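```bash
python3 - <<'E'
from h import *
f=lambda u,v,z:hit('top',(210+(u+.5)/4-.5,160+(v+.5)/4-.5),z)
c1=f(85,470,.012);c2=f(715,345,.012);d=c1-c2;print('board',c1,c2,np.linalg.norm(d),np.degrees(np.arctan2(-d[0],d[1])))
t1=f(650,28,.012);d2=t1-c2;print('short',np.linalg.norm(d2),np.degrees(np.arctan2(d2[1],d2[0])))
y=(d/np.linalg.norm(d))[:2];x=np.array([y[1],-y[0]])
O=c1[:2]+x*.060-y*.220; O2=c2[:2]+x*.06+y*.15; print('O',O,O2)
O=(O+O2)/2
for n,u,v,z in [('button',547,262,.0725),('post',386,294,.099),('pointer',400,362,.022),('nose',262,405,.025),('ridC',267,425,.025),('m0',405,381,.0125),('m5',317,390,.0125),('m15',142,425,.0125)]:
    P=f(u,v,z);q=P[:2]-O;print(n,P.round(4),'gauge',(q@x*1e3).round(1),(q@y*1e3).round(1))
o=status.observe();print(R.from_rotvec(o['orientation']).as_matrix().round(3)); print(np.linalg.inv(vision.camera_model('top')['view'])[:3,3])
k=np.array([.5102-.4224,-.2974+.3127]);print('console yaw',np.degrees(np.arctan2(k[1],k[0])))
p=cv2.imread('pics/top0.png')
cv2.imwrite('pics/b.png',cv2.resize(p[235:280,265:325],None,fx=12,fy=12,interpolation=cv2.INTER_NEAREST))
E
```

```text
board [0.45920083 0.2454796  0.012     ] [ 0.53540956 -0.11340022  0.012     ] 0.36688213260457586 11.988767673054113
short 0.18755860094441829 11.64832109398615
O [0.56359051 0.04274136] [0.56294287 0.04579122]
button [ 0.5749 -0.0145  0.0725] gauge -0.8 -59.9
post [0.554  0.0708 0.099 ] gauge -3.6 27.9
pointer [0.5228 0.0659 0.022 ] gauge -35.1 29.5
nose [0.4974 0.1432 0.025 ] gauge -43.9 110.4
ridC [0.4862 0.1401 0.025 ] gauge -55.5 109.8
m0 [0.5126 0.0632 0.0125] gauge -45.6 29.1
m5 [0.5068 0.1133 0.0125] gauge -40.9 79.3
m15 [0.4854 0.2132 0.0125] gauge -41.1 181.4
[[-0.928  0.373 -0.001]
 [ 0.373  0.928 -0.001]
 [ 0.    -0.002 -1.   ]]
[0.46248785 0.02548244 1.06087756]
console yaw 9.885083615268286
```

View pics/b.png

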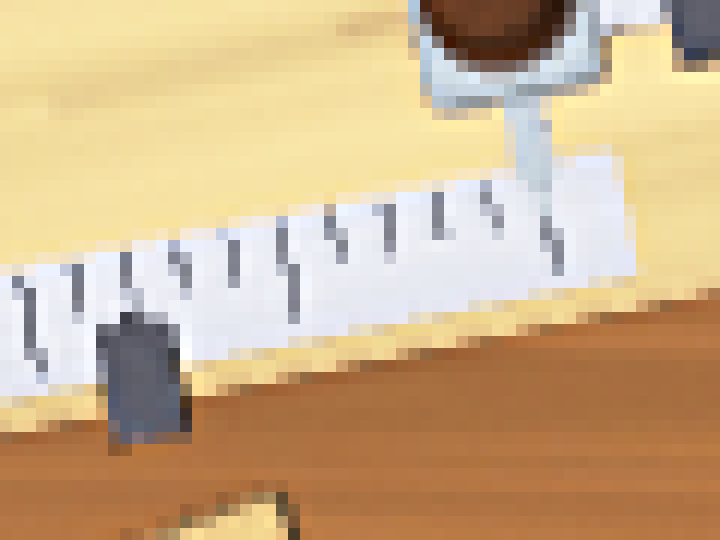

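```bash
python3 -m inch '[[[-0.61,-0.73,0],[0,0,0],-1],[[-0.61,-0.73,0],[0,0,0],-1],[[-0.61,-0.73,0],[0,0,0],-1],[[-0.61,-0.73,0],[0,0,0],-1],[[-0.61,-0.73,0],[0,0,0],-1],[[-0.61,-0.73,0],[0,0,0],-1]]' 20
python3 -m inch '[[[-0.61,-0.73,0],[0,0,0],-1],[[-0.61,-0.73,0],[0,0,0],-1],[[-0.61,-0.73,0],[0,0,0],-1],[[-0.61,-0.73,0],[0,0,0],-1],[[-0.61,-0.73,0],[0,0,0],-1],[[-0.61,-0.73,0],[0,0,0],-1]]' 
python3 -m inch '[[[-0.61,-0.73,0],[0,0,-0.1],-1],[[-0.61,-0.73,0],[0,0,-0.2],-1],[[-0.61,-0.73,0],[0,0,-0.3],-1],[[-0.61,-0.73,0],[0,0,-0.37],-1],[[-0.61,-0.73,0],[0,0,-0.37],-1],[[-0.61,-0.73,0],[0,0,-0.37],-1],[[-0.61,-0.73,0],[0,0,-0.37],-1]]' 
python3 - <<'E'
from h import *
o=status.observe();M=R.from_rotvec(o['orientation']).as_matrix();print(o['joints'],M.round(4))
for P in [(.4671,-.3052,.08),(.5102,-.2974,.08)]:print(tool(P))
E
```

```text
t: 0.85
position: [0.2936, 0.2372, 0.2406]
orientation: [0.603, 3.083, -0.001]
force: [-0.6, 0.7, -0.7]
grip_width: 0.0376
gripper_force: 0.0
t: 1.6
position: [0.3824, -0.0335, 0.2404]
orientation: [-0.601, -3.083, -0.001]
force: [-0.0, -0.2, -0.9]
grip_width: 0.0003
gripper_force: 0.0
t: 2.48
position: [0.47, -0.3015, 0.2402]
orientation: [0.315, -3.125, -0.003]
force: [0.2, 0.1, -0.1]
grip_width: 0.0005
gripper_force: 0.0
[-7.70560383e-01  2.74969930e-01  1.51407102e+00  7.26475286e-04
  1.35446670e+00 -2.54248688e+00] [[-9.799e-01 -1.996e-01 -9.000e-04]
 [-1.996e-01  9.799e-01  1.800e-03]
 [ 5.000e-04  2.000e-03 -1.000e+00]]
[ 0.01160963 -0.01132881  0.53392391]
[-0.1343556  -0.01453127  0.53384543]
```

```bash
python3 -m inch '[[[0.012,-0.011,0.2],[0,0,0],-1],[[0.012,-0.011,0.38],[0,0,0],-1],[[0.012,-0.011,0.54],[0,0,0],-1],[[0.012,-0.011,0.58],[0,0,0],-1],[[0.012,-0.011,0.6],[0,0,0],-1],[[0.012,-0.011,0.61],[0,0,0],-1],[[0.012,-0.011,0.617],[0,0,0],-1],[[0.012,-0.011,0.617],[0,0,0],-1]]'
```

```text
t: 3.48
position: [0.4677, -0.3082, 0.0568]
orientation: [-0.312, 3.124, -0.003]
force: [1.4, 2.2, 3.3]
grip_width: 0.0002
gripper_force: 1.7
```

```bash
python3 -m inch '[[[0,0,0.004],[0,0,0],-1],[[0,0,0.008],[0,0,0],-1],[[0,0,0.008],[0,0,0],-1]]'
```

```text
t: 3.85
position: [0.4677, -0.3083, 0.0551]
orientation: [-0.312, 3.124, -0.003]
force: [0.9, 4.0, 13.9]
grip_width: 0.0004
gripper_force: 7.3
```

```bash
python3 -m inch '[[[0,0,-0.03],[0,0,0],-1],[[0,0,-0.1],[0,0,0],-1],[[0,0,-0.1],[0,0,0],-1]]'
python3 -m inch '[[[-0.146,0.003,0],[0,0,0],-1],[[-0.146,0.003,0],[0,0,0],-1],[[-0.146,0.003,0.05],[0,0,0],-1],[[-0.146,0.003,0.08],[0,0,0],-1],[[-0.146,0.003,0.09],[0,0,0],-1],[[-0.146,0.003,0.095],[0,0,0],-1],[[-0.146,0.003,0.1],[0,0,0],-1],[[-0.146,0.003,0.1],[0,0,0],-1]]'
```

```text
t: 4.22
position: [0.4671, -0.3087, 0.0842]
orientation: [-0.313, 3.125, -0.004]
force: [-0.2, 0.8, -0.4]
grip_width: 0.0005
gripper_force: 0.0
t: 5.22
position: [0.508, -0.2977, 0.055]
orientation: [0.312, -3.124, -0.002]
force: [-7.4, 5.7, 20.0]
grip_width: 0.0006
gripper_force: 9.5
```

```bash
python3 -m inch '[[[0,0,-0.05],[0,0,0],-1],[[0,0,-0.2],[0,0,0],-1],[[0,0,-0.4],[0,0,0],-1],[[-0.4,0.88,-0.4],[0,0,-0.005],-1],[[-0.4,0.88,-0.4],[0,0,-0.005],-1],[[-0.4,0.88,-0.4],[0,0,-0.005],-1],[[-0.4,0.88,-0.4],[0,0,-0.005],-1],[[-0.4,0.88,-0.4],[0,0,-0.005],-1]]'
python3 - <<'E'
from h import *
print(tool((.5747,-.0145,.0965)),R.from_rotvec(status.observe()['orientation']).as_matrix().round(3)[:,1])
ps,_=vision.get_image('scene');pt,_=vision.get_image('top')
a=cv2.resize(ps[140:330,200:420],None,fx=3,fy=3,interpolation=cv2.INTER_CUBIC)[:,:,::-1]
cv2.imwrite('pics/c.png',a);cv2.imwrite('pics/top1.png',pt[:,:,::-1])
E
```

```text
t: 6.22
position: [0.5748, -0.0131, 0.1733]
orientation: [-0.327, 3.124, 0.0]
force: [0.4, 0.2, -0.5]
grip_width: 0.0006
gripper_force: 0.0
[ 0.00150932 -0.00441215  0.25596103] [-0.207  0.978  0.   ]
```

View pics/c.png

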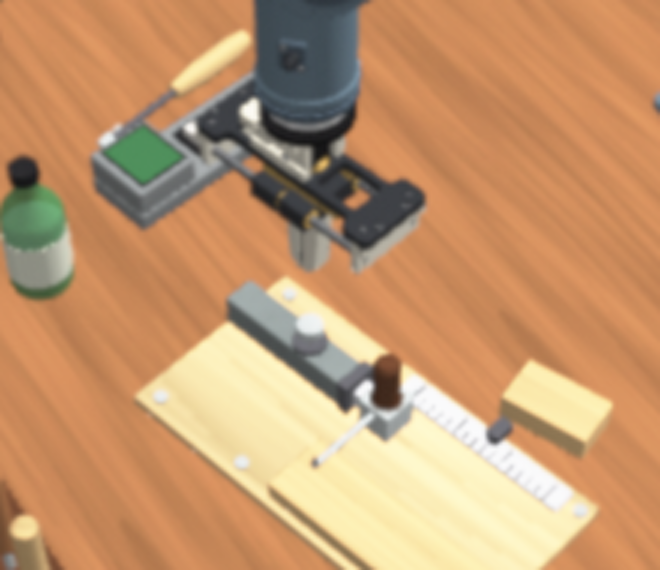

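The view shows the closed fingers above the lock button (310,330 in the crop), the post at (388,380), the rider at (498,430); nothing is disturbed.

```bash
python3 -m inch '[[[0.001,-0.004,0.15],[0,0,0],-1],[[0.001,-0.004,0.25],[0,0,0],-1],[[0.001,-0.004,0.265],[0,0,0],-1],[[0.001,-0.004,0.28],[0,0,0],-1],[[0.001,-0.004,0.288],[0,0,0],-1],[[0.001,-0.004,0.292],[0,0,0],-1],[[0.001,-0.004,0.295],[0,0,0],-1],[[0.001,-0.004,0.295],[0,0,0],-1]]'
```

```text
t: 7.32
position: [0.5753, -0.0175, 0.0867]
orientation: [-0.325, 3.123, -0.002]
force: [-5.2, -1.5, 11.7]
grip_width: 0.0007
gripper_force: 5.8
```

```bash
python3 -m inch '[[[0,0,0.005],[0,0,0],-1],[[0,0,0.005],[0,0,0],-1]]'
python3 -m inch '[[[0,0,-0.1],[0,0,0],-1],[[0,0,-0.3],[0,0,0],-1],[[0,0.29,-0.3],[0,0,0],0.3],[[0,0.29,-0.3],[0,0,0],0.3],[[0,0.29,-0.3],[0,0,0],0.3]]'
python3 - <<'E'
from h import *
# gauge frame: axes at 11.9 deg, origin mean of button/board estimates; post top from gauge
th=np.radians(11.9);y=np.array([-np.sin(th),np.cos(th)]);x=np.array([y[1],-y[0]])
O=np.array([.5632,.0442]);print('post by gauge',O+.03*y,'by mask .5535 .0713')
P=.5*(O+.03*y)+.5*np.array([.5535,.0713]);print(P,tool((P[0],P[1],.083)))
f=lambda u,v,z:(hit('top',(265+(u+.5)/12-.5,235+(v+.5)/12-.5),z)[:2]-O)@np.c_[x,y]*1e3
for n,u,v,z in [('nose',134,318,.0245),('rid',143,355,.0245),('rid',147,400,.0245),('tip',542,200,.022),('m0',550,228,.0125),('m0b',558,268,.0125),('m5',282,230,.0125),('m5b',292,310,.0125),('m8',126,265,.0125),('m10',18,280,.0125),('m10b',36,360,.0125)]:print(n,f(u,v,z).round(1))
E
```

```text
t: 7.58
position: [0.5753, -0.0175, 0.0865]
orientation: [-0.326, 3.122, -0.003]
force: [-9.4, -1.2, 21.9]
grip_width: 0.0006
gripper_force: 10.5
t: 8.2
position: [0.557, 0.07, 0.1739]
orientation: [-0.329, 3.122, 0.0]
force: [-0.2, 0.2, -0.1]
grip_width: 0.0257
gripper_force: 0.0
post by gauge [0.55701387 0.07355527] by mask .5535 .0713
[0.55525694 0.07242763] [0.00449238 0.00917419 0.30282793]
nose [-44.6 109.2]
rid [-51.8 108.9]
rid [-60.2 109.7]
tip [-37.5  29.8]
m0 [-42.4  29.6]
m0b [-50.2  29.6]
m5 [-32.9  79.7]
m5b [-48.2  80.7]
m8 [-33.7 110.1]
m10 [-32.6 130.8]
m10b [-48.2 130.3]
```

```bash
python3 -m inch '[[[0.003,0.009,0],[0,0,0],0.4],[[0.003,0.009,0],[0,0,0],0.4],[[0.003,0.009,0.15],[0,0,0],0.4],[[0.003,0.009,0.25],[0,0,0],0.4],[[0.003,0.009,0.296],[0,0,0],0.4],[[0.003,0.009,0.296],[0,0,0],0.4]]'
python3 - <<'E'
from h import *
o=status.observe();print(o['position'],o['force'],o['grip_width'])
pt,_=vision.get_image('top');cv2.imwrite('pics/d.png',cv2.resize(pt[200:290,240:360],None,fx=6,fy=6,interpolation=cv2.INTER_CUBIC)[:,:,::-1])
E
```

```text
t: 8.95
position: [0.5552, 0.0701, 0.0837]
orientation: [0.323, -3.123, -0.0]
force: [-0.1, 0.3, 1.1]
grip_width: 0.0649
gripper_force: 0.0
[0.55519167 0.07014322 0.08368657] [-0.05798481  0.33901671  1.09449171] 0.06490779445443919
```

View pics/d.png

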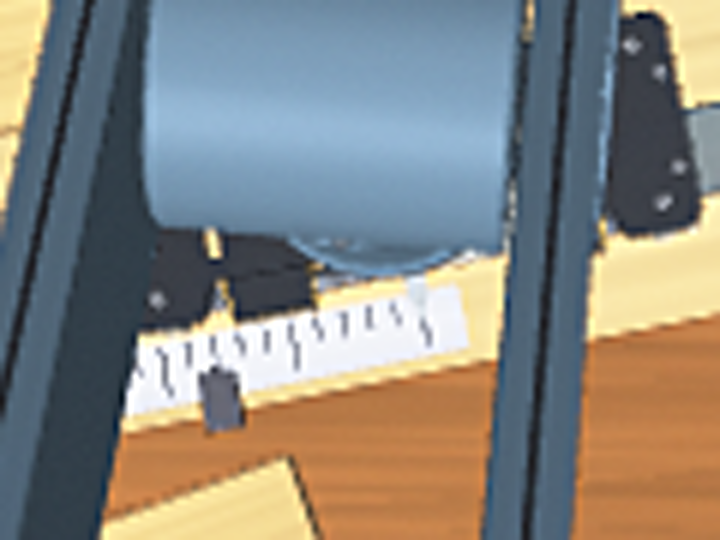

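```bash
python3 -m inch '[[[0,0,0],[0,0,0],-1],[[0,0,0],[0,0,0],-1],[[0,0,0],[0,0,0],-1],[[0,0,0],[0,0,0],-1],[[0,0,0],[0,0,0],-1]]' 40
python3 - <<'E'
from h import *
o=status.observe();print(o['position'],o['force'],o['gripper_force'],R.from_rotvec(o['orientation']).as_matrix()[:,1])
E
```

```text
t: 9.62
position: [0.5546, 0.0749, 0.0847]
orientation: [0.323, -3.125, -0.011]
force: [-1.2, 16.7, 3.6]
grip_width: 0.0233
gripper_force: 40.0
[0.55460538 0.07489017 0.08466796] [-1.21667654 16.67310646  3.62571086] 39.99777815770358 [-0.20450501  0.97883938  0.00715392]
```

```bash
python3 -m inch '[[[0,0.04,0],[0,0,0],-1],[[0,0.1,0],[0,0,0],-1],[[0,0.16,0],[0,0,0],-1],[[0,0.22,0],[0,0,0],-1],[[0,0.26,0],[0,0,0],-1],[[0,0.28,0],[0,0,0],-1],[[0,0.28,0],[0,0,0],-1]]'
python3 - <<'E'
from h import *
o=status.observe();d=o['position']-[.5546,.0749,.0847];print(d,d[:2]@[-.206,.9786],o['force'],o['gripper_force'])
pt,_=vision.get_image('top');cv2.imwrite('pics/e.png',cv2.resize(pt[240:285,250:320],None,fx=11,fy=11,interpolation=cv2.INTER_CUBIC)[:,:,::-1]);cv2.imwrite('pics/top2.png',pt[:,:,::-1])
E
```

```text
t: 10.5
position: [0.5381, 0.1524, 0.0846]
orientation: [-0.326, 3.125, -0.002]
force: [-1.6, -4.5, 2.4]
grip_width: 0.0231
gripper_force: 40.0
[-1.64712915e-02  7.75214668e-02 -8.11939742e-05] 0.07925559345014842 [-1.57774617 -4.51893153  2.43897952] 40.00454587046988
```

View pics/e.png

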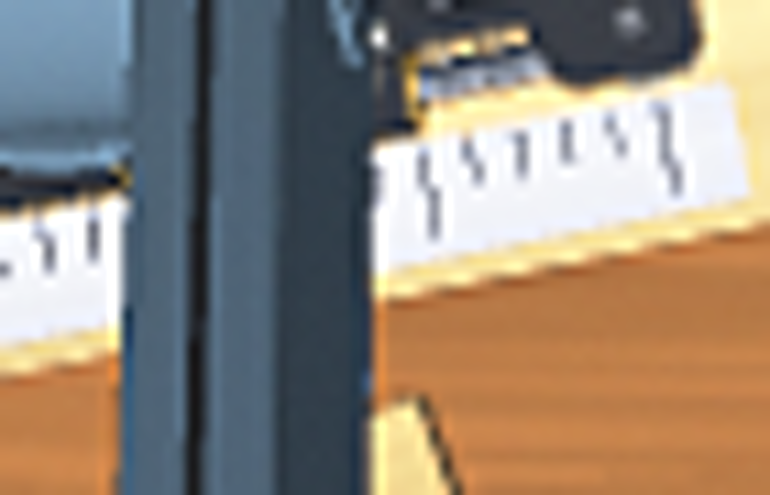

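The forearm hides the rider and pointer in the top view (scale marks 0–5 visible at right); checking the other camera.

```bash
python3 - <<'E'
from h import *
p,_=vision.get_image('scene');cv2.imwrite('pics/scene2.png',p[:,:,::-1])
cv2.imwrite('pics/f.png',cv2.resize(p[245:325,310:410],None,fx=7,fy=7,interpolation=cv2.INTER_CUBIC)[:,:,::-1])
E
```

```text
(no output)
```

View pics/f.png

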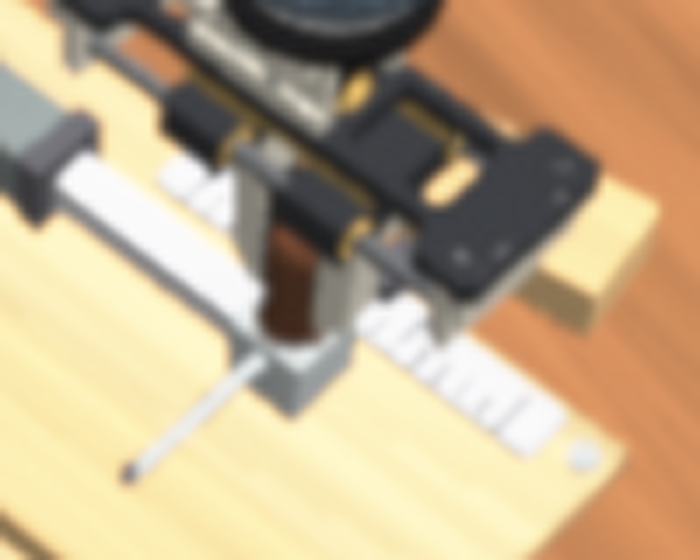

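```bash
python3 - <<'E'
from h import *
from scipy.signal import find_peaks
th=np.radians(11.9);y=np.array([-np.sin(th),np.cos(th)]);x=np.array([y[1],-y[0]]);O=np.array([.5632,.0442])
def prof(n,img,gx,ys,z):
    uv=np.array([proj(n,[*(O+gx/1e3*x+t/1e3*y),z]) for t in ys],np.float32)
    return cv2.remap(img,uv[:,:1],uv[:,1:],cv2.INTER_CUBIC).ravel()
ys=np.arange(10,200,.25)
for n in('top','scene'):
    g=cv2.cvtColor(cv2.imread(f'pics/{n}0.png'),cv2.COLOR_BGR2GRAY).astype(np.float32)
    for gx in(-36,-39,-48):
        p=prof(n,g,gx,ys,.0125);k,_=find_peaks(-p,prominence=12);print(n,'marks',gx,ys[k])
    for gx in(-49,-52,-55,-58):
        r=[]
        for z in(.0245,.0125):
            t=np.arange(85,135,.25);p=prof(n,g,gx,t,z);h=(p.min()+np.percentile(p,80))/2
            i=np.where(p<h)[0];r+=[t[i[0]],t[i[-1]]]
        print(n,'rider',gx,r)
    for gx in(-38,-41,-44):
        t=np.arange(15,45,.25);p=prof(n,g,gx,t,.022);print('tip?',gx,t[p.argmin()],t[p.argmax()])
# rod tip displacement seen in scene
def rod(f):
    g=cv2.cvtColor(cv2.imread(f),cv2.COLOR_BGR2GRAY);return g
for f,d in(('pics/scene0.png',0),('pics/scene2.png',79)):
    g=rod(f);best=None
    c=proj('scene',[*(O+.09*x+(.03+d/1e3)*y),.042]);u,v=c.round().astype(int)
    w=255-g[v-12:v+13,u-12:u+13].astype(float);w=np.clip(w-w.max()+60,0,None);Y,X=np.mgrid[v-12:v+13,u-12:u+13]
    q=np.array([(w*X).sum(),(w*Y).sum()])/w.sum();print(f,c,q,(hit('scene',q,.042)[:2]-O)@np.c_[x,y]*1e3)
E
```

```text
top marks -36 [ 29.5   40.25  50.25  59.5   69.75  80.25  89.75  99.5  110.5  120.
 124.5  129.25 140.75 145.5  150.25 155.   159.75 165.25 171.25 180.75]
top marks -39 [ 30.    39.25  50.5   60.    69.25  80.5   90.25  99.5  110.   120.5
 129.75 140.   150.75 155.5  160.   169.75 181.25]
top marks -48 [ 29.25  42.75  80.25  87.25 106.25 116.75 124.   129.5  180.5 ]
top rider -49 [np.float64(102.25), np.float64(128.5), np.float64(103.5), np.float64(130.25)]Traceback (most recent call last):
  File "<stdin>", line 15, in <module>
  File "<stdin>", line 5, in prof
  File "h.py", line 12, in proj
    m=vision.camera_model(n);K=m['camera_matrix'];V=m['view']
ValueError: time passes only in moves, steps and waits
```

```bash
sed -i 's/^def ray/_C={n:vision.camera_model(n) for n in("top","scene")}\ndef ray/; s/m=vision.camera_model(n);K/m=_C[n];K/' h.py; python3 - <<'E'
from h import *
from scipy.signal import find_peaks
th=np.radians(11.9);y=np.array([-np.sin(th),np.cos(th)]);x=np.array([y[1],-y[0]]);O=np.array([.5632,.0442])
def prof(n,img,gx,ys,z):
    uv=np.array([proj(n,[*(O+gx/1e3*x+t/1e3*y),z]) for t in ys],np.float32)
    return cv2.remap(img,uv[:,:1],uv[:,1:],cv2.INTER_CUBIC).ravel()
for n in('top','scene'):
    g=cv2.cvtColor(cv2.imread(f'pics/{n}0.png'),cv2.COLOR_BGR2GRAY).astype(np.float32)
    if n=='scene':
        for gx in(-36,-48):
            ys=np.arange(10,200,.25);p=prof(n,g,gx,ys,.0125);k,_=find_peaks(-p,prominence=5);print(n,'marks',gx,ys[k])
    for gx in(-49,-52,-55,-58):
        r=[]
        for z in(.0245,.0125):
            t=np.arange(92,126,.25);p=prof(n,g,gx,t,z);h=(p.min()+np.percentile(p,85))/2
            i=np.where(p<h)[0];r+=[float(t[i[0]]),float(t[i[-1]])]
        print(n,'rider',gx,r)
for f,d in(('pics/scene0.png',0),('pics/scene2.png',79)):
    g=cv2.cvtColor(cv2.imread(f),cv2.COLOR_BGR2GRAY)
    c=proj('scene',[*(O+.09*x+(.03+d/1e3)*y),.042]);u,v=c.round().astype(int)
    w=255-g[v-8:v+9,u-8:u+9].astype(float);w=np.clip(w-w.max()+60,0,None);Y,X=np.mgrid[v-8:v+9,u-8:u+9]
    q=np.array([(w*X).sum(),(w*Y).sum()])/w.sum();print(f,c,q,(hit('scene',q,.042)[:2]-O)@np.c_[x,y]*1e3)
E
```

```text
top rider -49 [102.25, 117.0, 103.5, 118.5]
top rider -52 [102.25, 117.0, 103.5, 118.25]
top rider -55 [102.75, 117.25, 104.0, 118.75]
top rider -58 [102.25, 118.0, 103.25, 119.25]
scene marks -36 [ 30.25  37.5   48.25  57.75  68.75  79.    89.25  98.5  108.5  118.
 128.25 138.5  149.   169.75 178.5 ]
scene marks -48 [ 27.5   66.75  78.   108.75 128.25 158.   178.25]
scene rider -49 [104.25, 119.25, 104.25, 113.25]
scene rider -52 [102.5, 119.75, 102.5, 114.0]
scene rider -55 [102.5, 119.75, 100.0, 114.0]
scene rider -58 [103.75, 120.0, 98.0, 114.75]
pics/scene0.png [303.12855396 295.71051903] [304.49013158 293.92763158] [83.79824663 28.71281265]
pics/scene2.png [326.43382242 314.21497951] [327.91304348 312.22924901] [ 83.29459593 107.71048398]
```

```bash
python3 -m inch '[[[0,0.002,0],[0,0,0],-1],[[0,0.002,0],[0,0,0],-1],[[0,0.002,0],[0,0,0],-1],[[0,0.002,0],[0,0,0],-1],[[0,0.002,0],[0,0,0],-1]]'
python3 - <<'E'
from h import *
o=status.observe();d=o['position']-[.5546,.0749,.0847];print(d,d[:2]@[-.206,.9786],o['force'],o['gripper_force'])
E
```

```text
t: 11.22
position: [0.5382, 0.1524, 0.0846]
orientation: [-0.324, 3.125, -0.002]
force: [-0.7, -5.9, 4.5]
grip_width: 0.0233
gripper_force: 40.0
[-1.64490158e-02  7.75205418e-02 -6.75612858e-05] 0.0792500994585826 [-0.72100919 -5.90695091  4.45442829] 40.00331695773639
```

```bash
python3 -m inch '[[[0,0.003,0],[0,0,0],-1],[[0,0.003,0],[0,0,0],-1],[[0,0.003,0],[0,0,0],-1],[[0,0.003,0],[0,0,0],-1],[[0,0.003,0],[0,0,0],-1]]'
python3 - <<'E'
from h import *
o=status.observe();d=o['position']-[.5546,.0749,.0847];print(d[:2]@[-.206,.9786],o['force'],o['gripper_force'])
E
```

```text
t: 11.85
position: [0.538, 0.1532, 0.0846]
orientation: [0.324, -3.125, 0.002]
force: [-0.5, -6.5, 3.8]
grip_width: 0.0236
gripper_force: 40.0
0.08006091269726753 [-0.54466075 -6.50959531  3.8329732 ] 40.004228964680806
```

```bash
python3 -c "
from plant import ticket
print(ticket.close_job())"
```

```text
the job is handed in; nothing more can be done
None
```

I pressed the round key, then the square key, then pushed the lock button fully down, and handed the job in with the arm held about 80 mm out, level with the rider's nose to within about 1 mm; the robot's forearm and gripper hid the pointer at the end, so that figure comes from the gripper's travel and earlier image measurements, not a direct look.

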